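# Rinsed grinding heads to the drying rack, in reverse order

## Robot

A 6-joint arm with a two-finger parallel gripper is mounted at the origin on the work surface. World frame = base frame: x ahead of the robot, y to its left, z up, the work surface at z = 0. Lengths are in m, angles in rad, forces in N, time in s.
With the tool pointing down it reaches from about 0.375 to 0.925 m from the base axis. Payload 5.7 kg.
Tool frame: the origin (TCP) lies at the very end of the fingers, on their centre line; the grasp point (between the pads) lies 19 mm behind it; z points along the fingers, y is the line along which they close (so a half turn about z gives the same grasp; the last joint's range is limited). The gripper opens to 85 mm and grips with 20 to 120 N. Pads are 22 mm wide; open, the fingers measure 114 mm over their backs; the gripper's body (76 mm by 85 mm) begins 54 mm behind the grasp point. The pads swing forward as they close: fully open they stand 13 mm farther back than shut.
Start: joints at [1.215, 0.359, 1.51, -0, 1.272, -0.115], TCP at [0.143, 0.583, 0.203] pointing down, gripper open.
Joint ranges: [-2.97, 2.97], [-1.01, 2.36], [0.21, 2.38], [-0.96, 4.11], [0.2, 2.71], [-2.98, 2.98]. Speed limits (rad/s): [2.39, 2.39, 3.14, 3.14, 3.14, 3.14].

## Interface

Orientations are given as a rotation vector (axis times angle).
In Python, from station import observe, get_image, camera_info, hand_in gives the robot as it stands.
- The arm moves only by the tool drive_tool, never from a script. Its argument "deltas" is one flat list of numbers, 7 for each row, row after row: the shift along the tool's x, y, z scaled (see below), then the turn, a rotation vector about the tool's x, y, z scaled (see below), then the finger opening in mm, from 0 to 85.4. In form: [x, y, z, rx, ry, rz, jaw, x, y, z, rx, ry, rz, jaw, ...]. A call has 1 to 8 rows; each row shifts and turns the commanded pose from where the row before left it, along the tool's axes as they then stand; what a row does not reach is not made up. The controller multiplies each number of a shift by 0.02 m and each number of a turn by 6 degrees. A row lasts 1/12 s, in which the tool goes at most 41.7 mm and 7.16 degrees, less where a joint would pass 70% of its speed; a pose out of reach is approached as far as the arm can. A call with a number of a shift or a turn outside -1 to 1 is refused whole. A call with a gripper value outside its range is refused whole. The fingers move at their own pace and stop on an object; the grip force is fixed at half the most. Time passes only in rows, so rows that do not move let the fingers close. It gives the time, the measured TCP pose, the force, the opening and the grip force at its end, in the units of the state.
- observe(): the state, without advancing time (a new reading comes with each control period).
- get_image(name): name is "scene" or "top" or "wrist"; returns the picture (420x560x3 uint8, red, green, blue); there is no depth.
- camera_info(name): a dict with "K" (3x3 intrinsics, pixels), "dist" ([k1, k2, p1, p2, k3] as OpenCV has them; the pictures are not rectified), "R" (3x3) and "t" (3): a world point X has camera coordinates R X + t. Camera axes: x right, y down, z forward; pixel columns grow to the right and rows downward; lengths in m; the calibration is good to about 2 mm. A picture is of the moment at which its call begins: read the wrist's pose just before it. camera_info takes no time and is no camera call; for the wrist camera it gives the pose at the moment of the call.
- hand_in(): hands the job in; it is judged then, once.
The state is a dict: "t": time; "joint_pos": joint angles; "qd": joint speeds; "joint_torque": joint torques, N m; "eef_pos": TCP position; "tool_rot": TCP orientation; "contact_force": force on the tool from outside, world axes, zero at the start; "ft_torque": the same for the moment, N m; "finger_gap": finger opening in m; "grasp_force": force on a finger pad.
Only numpy, scipy, OpenCV 4.12 (cv2) and the standard library are available. Lean on these libraries where they do the work, as an engineer would, in place of code of your own. Each camera call takes 0.05 s, during which the arm holds its last target. There are 200 camera calls.

## Task

Move the four grinding heads from the wet rack of white cups to the wooden drying rack, one to a pocket and in the reverse order of their row: the leftmost goes into the rightmost pocket, the next one beside it, and so on to the rightmost, which goes into the leftmost pocket (both racks seen from the same side). Stand each one upright on its flat foot at the bottom of its pocket, spindle up, and lower it in gently, for they crack if dropped. Leave the glass tumbler between the racks where it stands.

Things in the scene. Friction and masses are not known exactly. Their poses are not given: they have to be found in the camera images.
- wheel: Loose grinding head of brown abrasive, a plain flat wheel, 46 mm across and 26 mm high, with a bright steel spindle stub (round, 14 mm thick, 38 mm long) standing up from the centre of its top, so 64 mm high over all; about 0.14 kg. Grip it by the stub. Origin: centre of its flat underside, z up along the stub; yaw has no meaning. Starts upright in a wet-rack cup.
- dome: Loose grinding head of brown abrasive, a dome, 42 mm across at its flat foot, rounded over to its top at 32 mm, with a bright steel spindle stub (round, 14 mm thick, 38 mm long) standing up from the centre of its top, so 70 mm high over all; about 0.14 kg. Grip it by the stub. Origin: centre of its flat underside, z up along the stub; yaw has no meaning. Starts upright in a wet-rack cup.
- cone: Loose grinding head of brown abrasive, a cone, 46 mm across at its flat foot, narrowing to 18 mm at its top at 44 mm, with a bright steel spindle stub (round, 14 mm thick, 38 mm long) standing up from the centre of its top, so 82 mm high over all; about 0.14 kg. Grip it by the stub. Origin: centre of its flat underside, z up along the stub; yaw has no meaning. Starts upright in a wet-rack cup.
- barrel: Loose grinding head of brown abrasive, a slim straight cylinder, 28 mm across and 46 mm high, with a bright steel spindle stub (round, 14 mm thick, 38 mm long) standing up from the centre of its top, so 84 mm high over all; about 0.14 kg. Grip it by the stub. Origin: centre of its flat underside, z up along the stub; yaw has no meaning. Starts upright in a wet-rack cup.
- cup_wheel: The cup of the wet rack where the wheel starts (cups are alike; its place in the row varies). Fixed white square cup, 63 mm wide inside, 69 outside, floor 4 mm, rim 20 mm above its underside. Four in a row, 70 mm apart, on a grey plate 76 x 288 x 8 mm. Origin: centre of its underside, 8 mm above the bench; +y along the row, to the left seen from the robot; x across.
- cup_dome: The cup of the wet rack where the dome starts (cups are alike; its place in the row varies). Fixed white square cup, 63 mm wide inside, 69 outside, floor 4 mm, rim 20 mm above its underside. Four in a row, 70 mm apart, on a grey plate 76 x 288 x 8 mm. Origin: centre of its underside, 8 mm above the bench; +y along the row, to the left seen from the robot; x across.
- cup_cone: The cup of the wet rack where the cone starts (cups are alike; its place in the row varies). Fixed white square cup, 63 mm wide inside, 69 outside, floor 4 mm, rim 20 mm above its underside. Four in a row, 70 mm apart, on a grey plate 76 x 288 x 8 mm. Origin: centre of its underside, 8 mm above the bench; +y along the row, to the left seen from the robot; x across.
- cup_barrel: The cup of the wet rack where the barrel starts (cups are alike; its place in the row varies). Fixed white square cup, 63 mm wide inside, 69 outside, floor 4 mm, rim 20 mm above its underside. Four in a row, 70 mm apart, on a grey plate 76 x 288 x 8 mm. Origin: centre of its underside, 8 mm above the bench; +y along the row, to the left seen from the robot; x across.
- dry_rack: Drying rack, empty: fixed, wooden, 76 x 288 mm, 28 high, a row of four square pockets 66 mm wide, 16 deep, 4 mm walls. Origin: centre of its underside, on the bench; +y along the row, to the left seen from the robot. Pocket centres y = -105, -35, 35, 105 mm, x = 0; floors at z = 12 mm. Left or right of the wet rack; each rack is turned up to 0.3 rad.
- tumbler: Bystander: a loose green glass tumbler, 48 mm across the mouth and 65 mm high, standing between the two racks. Origin: centre of its underside.
There are look-alikes about, which are no part of the job. What is shaped like the dome but blue or yellow is not meant.

How it is judged:
At the end, for the whole second after the job is handed in: Each grinding head stands upright (within 0.15 rad) and at rest on the floor of a pocket of the drying rack (its foot within 6 mm of the floor's height, its centre within the pocket), one to a pocket, and for every two heads the one that began further left is now further right; all released (x of wheel in the frame of dry_rack between -0.034 and 0.034 m and y of wheel in the frame of dry_rack between -0.14 and 0.14 m and z of wheel in the frame of dry_rack between 0.006 and 0.018 m and angle between each of wheel, dome, cone, barrel's own z axis and vertical below 0.15 rad and linear speed of each of wheel, dome, cone, barrel below 0.02 m/s and angular speed of each of wheel, dome, cone, barrel below 0.2 rad/s and x of dome in the frame of dry_rack between -0.034 and 0.034 m and y of dome in the frame of dry_rack between -0.14 and 0.14 m and z of dome in the frame of dry_rack between 0.006 and 0.018 m and x of cone in the frame of dry_rack between -0.034 and 0.034 m and y of cone in the frame of dry_rack between -0.14 and 0.14 m and z of cone in the frame of dry_rack between 0.006 and 0.018 m and x of barrel in the frame of dry_rack between -0.034 and 0.034 m and y of barrel in the frame of dry_rack between -0.14 and 0.14 m and z of barrel in the frame of dry_rack between 0.006 and 0.018 m and ((y of cup_wheel in the frame of cup_dome above 0 m and ((y of wheel in the frame of dry_rack below -0.07 m and y of dome in the frame of dry_rack above -0.07 m) or (y of wheel in the frame of dry_rack below 0 m and y of dome in the frame of dry_rack above 0 m) or (y of wheel in the frame of dry_rack below 0.07 m and y of dome in the frame of dry_rack above 0.07 m))) or (not (y of cup_wheel in the frame of cup_dome above 0 m) and ((y of dome in the frame of dry_rack below -0.07 m and y of wheel in the frame of dry_rack above -0.07 m) or (y of dome in the frame of dry_rack below 0 m and y of wheel in the frame of dry_rack above 0 m) or (y of dome in the frame of dry_rack below 0.07 m and y of wheel in the frame of dry_rack above 0.07 m)))) and ((y of cup_wheel in the frame of cup_cone above 0 m and ((y of wheel in the frame of dry_rack below -0.07 m and y of cone in the frame of dry_rack above -0.07 m) or (y of wheel in the frame of dry_rack below 0 m and y of cone in the frame of dry_rack above 0 m) or (y of wheel in the frame of dry_rack below 0.07 m and y of cone in the frame of dry_rack above 0.07 m))) or (not (y of cup_wheel in the frame of cup_cone above 0 m) and ((y of cone in the frame of dry_rack below -0.07 m and y of wheel in the frame of dry_rack above -0.07 m) or (y of cone in the frame of dry_rack below 0 m and y of wheel in the frame of dry_rack above 0 m) or (y of cone in the frame of dry_rack below 0.07 m and y of wheel in the frame of dry_rack above 0.07 m)))) and ((y of cup_wheel in the frame of cup_barrel above 0 m and ((y of wheel in the frame of dry_rack below -0.07 m and y of barrel in the frame of dry_rack above -0.07 m) or (y of wheel in the frame of dry_rack below 0 m and y of barrel in the frame of dry_rack above 0 m) or (y of wheel in the frame of dry_rack below 0.07 m and y of barrel in the frame of dry_rack above 0.07 m))) or (not (y of cup_wheel in the frame of cup_barrel above 0 m) and ((y of barrel in the frame of dry_rack below -0.07 m and y of wheel in the frame of dry_rack above -0.07 m) or (y of barrel in the frame of dry_rack below 0 m and y of wheel in the frame of dry_rack above 0 m) or (y of barrel in the frame of dry_rack below 0.07 m and y of wheel in the frame of dry_rack above 0.07 m)))) and ((y of cup_dome in the frame of cup_cone above 0 m and ((y of dome in the frame of dry_rack below -0.07 m and y of cone in the frame of dry_rack above -0.07 m) or (y of dome in the frame of dry_rack below 0 m and y of cone in the frame of dry_rack above 0 m) or (y of dome in the frame of dry_rack below 0.07 m and y of cone in the frame of dry_rack above 0.07 m))) or (not (y of cup_dome in the frame of cup_cone above 0 m) and ((y of cone in the frame of dry_rack below -0.07 m and y of dome in the frame of dry_rack above -0.07 m) or (y of cone in the frame of dry_rack below 0 m and y of dome in the frame of dry_rack above 0 m) or (y of cone in the frame of dry_rack below 0.07 m and y of dome in the frame of dry_rack above 0.07 m)))) and ((y of cup_dome in the frame of cup_barrel above 0 m and ((y of dome in the frame of dry_rack below -0.07 m and y of barrel in the frame of dry_rack above -0.07 m) or (y of dome in the frame of dry_rack below 0 m and y of barrel in the frame of dry_rack above 0 m) or (y of dome in the frame of dry_rack below 0.07 m and y of barrel in the frame of dry_rack above 0.07 m))) or (not (y of cup_dome in the frame of cup_barrel above 0 m) and ((y of barrel in the frame of dry_rack below -0.07 m and y of dome in the frame of dry_rack above -0.07 m) or (y of barrel in the frame of dry_rack below 0 m and y of dome in the frame of dry_rack above 0 m) or (y of barrel in the frame of dry_rack below 0.07 m and y of dome in the frame of dry_rack above 0.07 m)))) and ((y of cup_cone in the frame of cup_barrel above 0 m and ((y of cone in the frame of dry_rack below -0.07 m and y of barrel in the frame of dry_rack above -0.07 m) or (y of cone in the frame of dry_rack below 0 m and y of barrel in the frame of dry_rack above 0 m) or (y of cone in the frame of dry_rack below 0.07 m and y of barrel in the frame of dry_rack above 0.07 m))) or (not (y of cup_cone in the frame of cup_barrel above 0 m) and ((y of barrel in the frame of dry_rack below -0.07 m and y of cone in the frame of dry_rack above -0.07 m) or (y of barrel in the frame of dry_rack below 0 m and y of cone in the frame of dry_rack above 0 m) or (y of barrel in the frame of dry_rack below 0.07 m and y of cone in the frame of dry_rack above 0.07 m))))); the robot touches nothing.
It fails at once if the wheel is dropped: it falls free from more than about 25 mm (contact force between wheel and the fingers below 0.05 N and linear speed of wheel above 0.7 m/s).
It fails at once if the dome is dropped: it falls free from more than about 25 mm (contact force between dome and the fingers below 0.05 N and linear speed of dome above 0.7 m/s).
It fails at once if the cone is dropped: it falls free from more than about 25 mm (contact force between cone and the fingers below 0.05 N and linear speed of cone above 0.7 m/s).
It fails at once if the barrel is dropped: it falls free from more than about 25 mm (contact force between barrel and the fingers below 0.05 N and linear speed of barrel above 0.7 m/s).
It fails at once if the tumbler is tipped or pushed more than 30 mm (distance of tumbler from where it was at the start of the episode above 0.03 m or angle between tumbler's own z axis and vertical above 0.5 rad).
It also fails if it takes over 112 s, if anything falls off the work surface, if the arm or the gripper's body presses on something with over 40 N, if the wrist force passes 120 N, or if a joint passes its speed limit or range.

## Working session

There is one attempt and no reset: what is moved stays moved. The work goes in short steps, Python scripts to look and compute and a tool call to move; the robot and the scene stay as the last step left them, time stands still between calls to the robot, and variables do not carry over. Pictures are saved under pics/ and viewed, at most 14 in all, crops included, and the job is handed in when it is done.

Besides the shell and the picture viewer there is one more tool, called after ">>>" as a command line: name --argument value ..., lists and objects as JSON in quotes. drive_tool: Moves the arm, as the interface text tells. Its arguments: {"type":"object","properties":{"deltas":{"type":"array","items":{"type":"number"}}},"required":["deltas"]}

```bash
mkdir -p pics
python3 - <<'E'
from station import *
import cv2,numpy as np
np.set_printoptions(precision=4,suppress=True)
s=observe();print(s)
for n in("top","scene"):
    im=get_image(n);cv2.imwrite(f"pics/{n}0.png",im[:,:,::-1]);c=camera_info(n)
    print(n,c)
E
```

```text
{'t': 0.0, 'joint_pos': array([ 1.2149,  0.3595,  1.5115,  0.    ,  1.2725, -0.1151]), 'qd': array([ 0.0006, -0.0005,  0.0009,  0.0001, -0.0004,  0.0007]), 'joint_torque': array([ -0.0015, -52.7606, -27.8618,  -0.0005,   0.0132,   0.    ]), 'eef_pos': array([0.1428, 0.582 , 0.2022]), 'tool_rot': array([-0.3773, -3.1184,  0.0028]), 'contact_force': array([-0.0349,  0.0703, -0.2643]), 'ft_torque': array([0.0191, 0.018 , 0.0049]), 'grasp_force': 0.0, 'finger_gap': 0.08531684024638816}
top {'K': array([[468.0705,   0.    , 276.3663],
       [  0.    , 468.0705, 220.2471],
       [  0.    ,   0.    ,   1.    ]]), 'dist': array([-0.142,  0.   ,  0.   ,  0.   ,  0.   ]), 'R': array([[-0.0057, -0.9999,  0.0149],
       [-0.9979,  0.0047, -0.0643],
       [ 0.0643, -0.0153, -0.9978]]), 't': array([-0.0164,  0.5998,  1.007 ])}
scene {'K': array([[393.6861,   0.    , 287.5417],
       [  0.    , 393.6861, 207.1119],
       [  0.    ,   0.    ,   1.    ]]), 'dist': array([-0.022,  0.   ,  0.   ,  0.   ,  0.   ]), 'R': array([[ 0.1649,  0.9863,  0.0055],
       [ 0.8022, -0.1309, -0.5825],
       [-0.5738,  0.1005, -0.8128]]), 't': array([-0.096 , -0.4681,  1.254 ])}
```

View pics/top0.png

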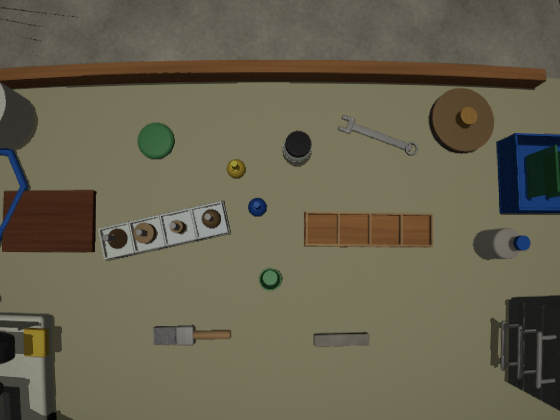

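View pics/scene0.png

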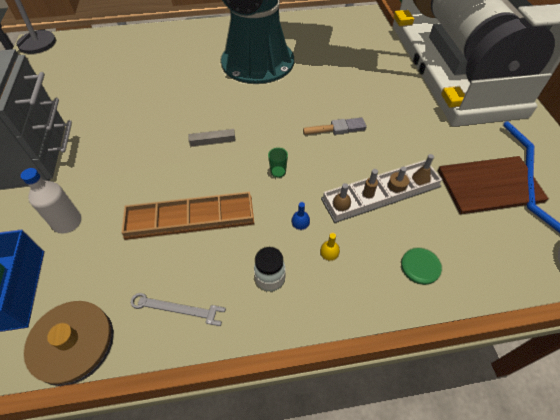

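The top view shows the wet rack on the left at about (165,230), the dry rack at (368,230) and the tumbler at (270,279). The heads sit at about (117,238), (145,232), (177,227) and (210,217). The scene view looks back at the robot, so it is mirrored. I'll zoom in to identify the heads.

Run:
```python
import cv2,numpy as np
t=cv2.imread("pics/top0.png")[190:270,90:240];s=cv2.imread("pics/scene0.png")[140:230,310:450]
a=cv2.resize(t,(750,400)[0:2],interpolation=cv2.INTER_CUBIC)
b=cv2.resize(s,(700,450),interpolation=cv2.INTER_CUBIC)
cv2.imwrite("pics/tz.png",cv2.convertScaleAbs(a,alpha=1.5));cv2.imwrite("pics/sz.png",cv2.convertScaleAbs(b,alpha=1.5))
```

```text
(no output)
```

View pics/tz.png

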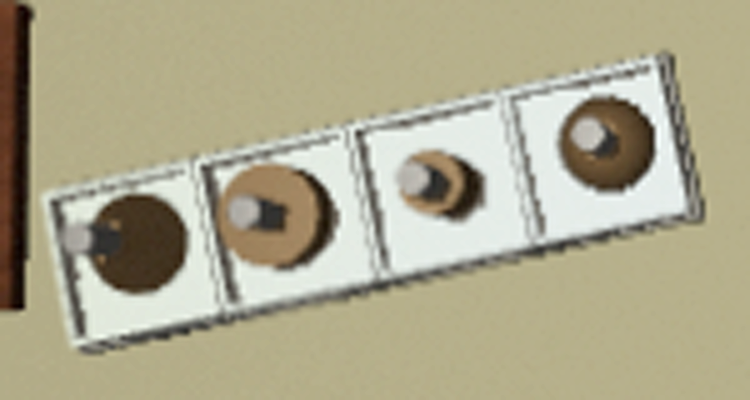

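View pics/sz.png

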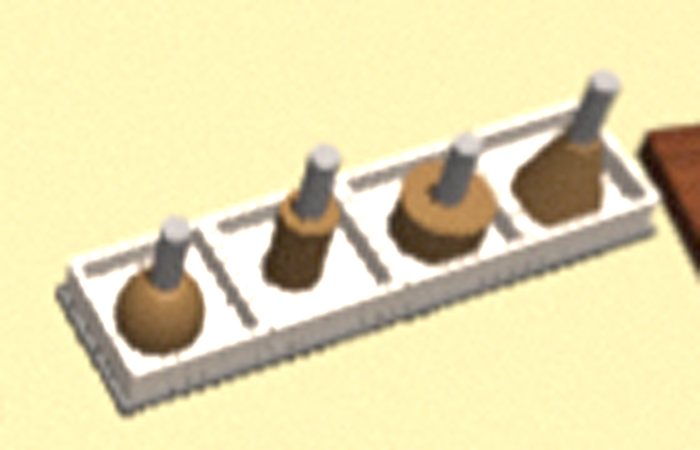

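Reading from left to right as the robot sees them, the order is cone, wheel, barrel, dome. In the `tz` crop the stub tops are at (78,238), (242,213), (413,178) and (587,137). In the `sz` crop they are at (602,82), (465,148), (322,156) and (175,229).

```bash
cat > h.py <<'E'
from station import *
import cv2,numpy as np
np.set_printoptions(precision=4,suppress=True)
def ray(n,uv,c=None):
    c=c or camera_info(n); p=cv2.undistortPoints(np.array([[uv]],float),c["K"],c["dist"])[0,0]
    R=np.array(c["R"]); return -R.T@c["t"], R.T@np.r_[p,1]
def onz(n,uv,z,c=None):
    o,d=ray(n,uv,c); return (o+d*(z-o[2])/d[2])
def cross(a,b):
    (o,d),(p,e)=a,b; k=np.linalg.lstsq(np.c_[d,-e],p-o,rcond=None)[0]; x=o+d*k[0];y=p+e*k[1]; return (x+y)/2,np.linalg.norm(x-y)
E
python3 - <<'E'
from h import *
T=dict(cone=(78,238,.094),wheel=(242,213,.076),barrel=(413,178,.096),dome=(587,137,.082))
S=dict(cone=(602,82),wheel=(465,148),barrel=(322,156),dome=(175,229))
f=lambda u,o:(u+.5)/5-.5+o
for k in T:
    a=(f(T[k][0],90),f(T[k][1],190));b=(f(S[k][0],310),f(S[k][1],140));z=T[k][2]
    print(k,onz("top",a,z)[:2],onz("scene",b,z)[:2],*cross(ray("top",a),ray("scene",b)))
for n,box in(("top",(280,195,450,265)),("scene",(110,185,265,245))):
    im=cv2.imread(f"pics/{n}0.png");h=cv2.cvtColor(im,cv2.COLOR_BGR2HSV)
    m=cv2.inRange(h,(4,110,40),(17,255,255));x0,y0,x1,y1=box
    k=np.zeros_like(m);k[y0:y1,x0:x1]=m[y0:y1,x0:x1]
    k=cv2.morphologyEx(k,cv2.MORPH_CLOSE,np.ones((7,7)))
    c=max(cv2.findContours(k,0,2)[0],key=cv2.contourArea)
    q=cv2.approxPolyDP(c,6,True)[:,0];print(n,q.tolist())
    P=np.array([onz(n,p,.028)[:2] for p in q]);print(P,P.mean(0))
    P=np.array([onz(n,p,.028)[:2] for p in c[:,0]],np.float32);print(cv2.minAreaRect(P*1000))
print("tumbler",onz("top",(270,279),.065))
E
```

```text
cone [0.5616 0.3341] [0.5614 0.33  ] [0.561  0.3324 0.0935] 0.0037721928723069113
wheel [0.5724 0.2701] [0.575  0.2647] [0.572  0.2691 0.072 ] 0.004315513901523328
barrel [0.5856 0.1937] [0.5854 0.1904] [0.5852 0.1922 0.0956] 0.003190234369475697
dome [0.603  0.1244] [0.6042 0.1212] [0.6028 0.1233 0.08  ] 0.0028599637562328178
top [[304, 212], [304, 245], [432, 245], [432, 214]]
[[ 0.6168 -0.0798]
 [ 0.545  -0.0791]
 [ 0.5425 -0.3638]
 [ 0.6114 -0.3656]] [ 0.5789 -0.2221]
((578.026611328125, -221.96954345703125), (285.8856506347656, 74.07167053222656), 88.86441040039062)
scene [[251, 197], [125, 206], [123, 237], [252, 224]]
[[ 0.5617 -0.0816]
 [ 0.5413 -0.3648]
 [ 0.6241 -0.3632]
 [ 0.6355 -0.0877]] [ 0.5907 -0.2243]
((587.5044555664062, -224.7192840576172), (285.22064208984375, 91.46197509765625), 88.9105224609375)
tumbler [ 0.4742 -0.0049  0.065 ]
```

All four heads are located: cone (.561,.333), wheel (.572,.268), barrel (.585,.192), dome (.603,.123). The dry rack is centred at (.578,-.2225) with almost no yaw. I'll turn the tool so that its x axis matches world +y and its y axis matches world +x.

>>> drive_tool --deltas '[0,0,0,0,0,1,50,0,0,0,0,0,1,50,0,0,0,0,0,1,50,0,0,0,0,0,1,50,0,0,0,0,0,1,50,0,0,0,0,0,1,50,0,0,0,0,0,1,50,0,0,0,0,0,1,50]'

```text
t: 0.77
eef_pos: [0.1438, 0.5889, 0.208]
tool_rot: [-1.617, -2.688, -0.021]
contact_force: [-1.6, 4.1, 19.1]
finger_gap: 0.0503
grasp_force: 9.1
```

>>> drive_tool --deltas '[0,0,0,0,0,1,50,0,0,0,0,0,1,50,0,0,0,0,0,1,50,0,0,0,0,0,1,50,0,0,0,0,0,0.7,50,0,1,0,0,0,0,50,0,1,0,0,0,0,50,0,1,0,0,0,0,50]'

```text
t: 1.43
eef_pos: [0.1996, 0.5825, 0.2054]
tool_rot: [-2.217, -2.22, 0.006]
contact_force: [-13.7, -4.6, 19.4]
finger_gap: 0.0499
grasp_force: 10.0
```

>>> drive_tool --deltas '[-1,1,0,0,0,0,50,-1,1,0,0,0,0,50,-1,1,0,0,0,0,50,-1,1,0,0,0,0,50,-1,1,0,0,0,0,50,-1,1,0,0,0,0,50,-1,1,0,0,0,0,50,-1,1,0,0,0,0,50]'

```text
t: 2.1
eef_pos: [0.3636, 0.4213, 0.2027]
tool_rot: [2.221, 2.222, -0.001]
contact_force: [0.3, -0.2, 0.2]
finger_gap: 0.0499
grasp_force: 0.0
```

>>> drive_tool --deltas '[-0.6,1,0,0,0,0,50,-0.6,1,0,0,0,0,50,-0.6,1,0,0,0,0,50,-0.6,1,0,0,0,0,50,-0.6,1,0,0,0,0,50,-0.6,1,0,0,0,0,50,-0.6,1,0,0,0,0,50,-0.24,1,0,0,0,0,50]'

```text
t: 2.77
eef_pos: [0.5236, 0.3321, 0.2025]
tool_rot: [2.222, 2.221, -0.003]
contact_force: [-0.0, 0.2, -0.1]
finger_gap: 0.0502
grasp_force: 0.0
```

>>> drive_tool --deltas '[0,1,0,0,0,0,50,0,0.87,0,0,0,0,50,0,0,0,0,0,0,50,0,0,0,0,0,0,50]'

```text
t: 3.1
eef_pos: [0.5606, 0.3335, 0.2023]
tool_rot: [-2.222, -2.22, 0.002]
contact_force: [-0.1, 0.3, -1.4]
finger_gap: 0.0502
grasp_force: 0.0
```

Run:
```python
from h import *
s=observe();print(s["eef_pos"],s["tool_rot"],s["contact_force"],s["joint_pos"])
c=camera_info("wrist");im=get_image("wrist");cv2.imwrite("pics/w1.png",im[:,:,::-1])
cv2.imwrite("pics/top1.png",get_image("top")[:,:,::-1])
for z,xy in((.094,(.5612,.3325)),(.076,(.572,.268))):
    print(cv2.projectPoints(np.array([[*xy,z]]),cv2.Rodrigues(np.array(c["R"]))[0],np.array(c["t"]),c["K"],c["dist"])[0])
```

```text
[0.5606 0.3335 0.2023] [-2.222 -2.22   0.002] [-0.0515  0.3029 -1.4273] [0.4308 0.4352 1.3893 0.0001 1.3185 0.4317]
[[[277.5167 202.1938]]]
[[[287.2839 254.3339]]]
```

View pics/w1.png

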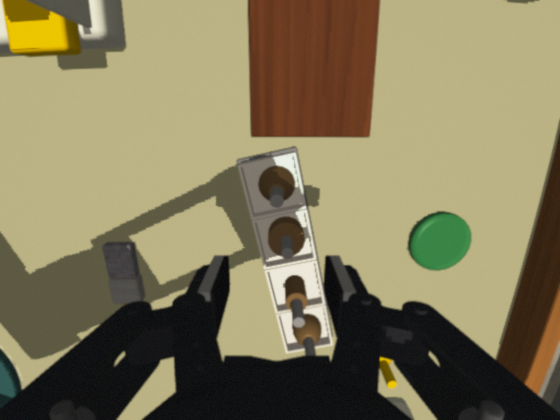

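View pics/top1.png

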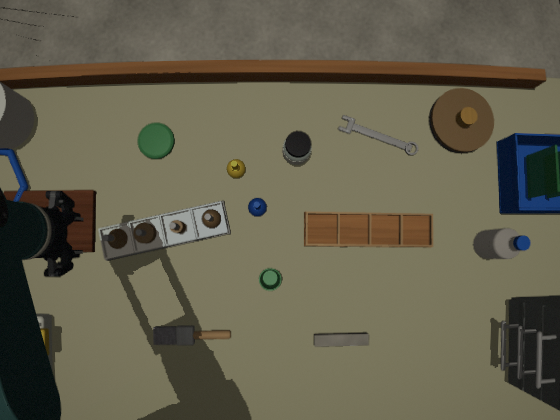

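In the wrist view the cone stub is at (277,199), against a predicted (277.5,202), so the fix is good. The top view shows the scene undisturbed. I'll go down and grip the cone.

>>> drive_tool --deltas '[-0.05,0,1,0,0,0,50,0,0,1,0,0,0,50,0,0,1,0,0,0,50,0,0,1,0,0,0,50,0,0,1,0,0,0,50,0,0,1,0,0,0,50,0,0,1,0,0,0,50,0,0,0,0,0,0,50]'

```text
t: 3.87
eef_pos: [0.556, 0.3317, 0.0593]
tool_rot: [-2.218, -2.22, 0.012]
contact_force: [-1.6, -0.4, -0.6]
finger_gap: 0.0497
grasp_force: 0.0
```

>>> drive_tool --deltas '[0,0,0,0,0,0,0,0,0,0,0,0,0,0,0,0,0,0,0,0,0,0,0,0,0,0,0,0,0,0,0,0,0,0,0,0,0,0,0,0,0,0]'

```text
t: 4.37
eef_pos: [0.5618, 0.3336, 0.0652]
tool_rot: [2.22, 2.221, 0.005]
contact_force: [0.2, 0.1, 0.2]
finger_gap: 0.0001
grasp_force: 0.0
```

The fingers closed on nothing, so I need to look.

Run:
```python
from h import *
s=observe();print(s["eef_pos"],s["finger_gap"],s["t"])
a=get_image("scene")[110:230,290:470];b=get_image("wrist")
a=cv2.resize(a,(600,400),interpolation=cv2.INTER_CUBIC);b=cv2.resize(b[130:360,170:370],(200,230))
cv2.imwrite("pics/s2.png",np.hstack([a,cv2.copyMakeBorder(b,0,170,0,0,0)])[:,:,::-1])
```

```text
[0.5618 0.3336 0.0652] 0.00011578026228295273 4.3667
```

View pics/s2.png

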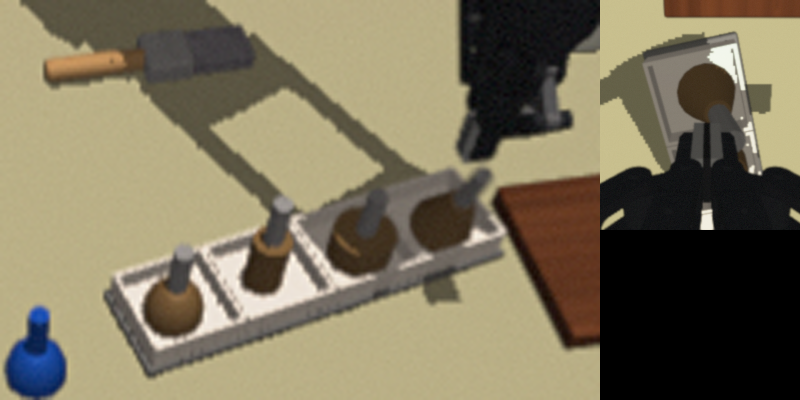

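Run:
```python
from h import *
def pr(n,X):
    c=camera_info(n);return cv2.projectPoints(np.array([X],float),cv2.Rodrigues(np.array(c["R"]))[0],np.array(c["t"]),c["K"],c["dist"])[0][0,0]
s=observe();print(s["eef_pos"],s["tool_rot"],s["contact_force"],s["finger_gap"],s["joint_pos"])
for X in ([.5618,.3336,.0652],[.5612,.3325,.094],[.5612,.3325,.056]): print(pr("scene",X),pr("wrist",X))
print(camera_info("wrist"))
im=get_image("scene");w=get_image("wrist")
a=cv2.resize(im[60:230,350:500],(390,442),interpolation=cv2.INTER_CUBIC);b=cv2.resize(w[110:400,150:400],(381,442),interpolation=cv2.INTER_CUBIC)
cv2.imwrite("pics/s3.png",cv2.convertScaleAbs(np.hstack([a,b])[:,:,::-1],alpha=1.5))
```

```text
[0.5606 0.3329 0.0638] [2.2212 2.2213 0.001 ] [-0.506   0.0635 -0.3425] -3.553165990883722e-05 [ 0.4301  0.5714  1.5287 -0.      1.0408  0.4301]
[427.8485 164.4721] [278.7768 247.1616]
[431.0185 155.8176] [278.0828 271.4908]
[426.159  166.9683] [277.7356 242.8826]
{'K': array([[296.2949,   0.    , 276.3801],
       [  0.    , 296.2949, 211.5428],
       [  0.    ,   0.    ,   1.    ]]), 'dist': array([-0.0474,  0.    ,  0.    ,  0.    ,  0.    ]), 'R': array([[ 1.    ,  0.0001,  0.0005],
       [-0.    , -0.9544,  0.2984],
       [ 0.0005, -0.2984, -0.9544]]), 't': array([-0.5604,  0.3211,  0.3453])}
```

View pics/s3.png

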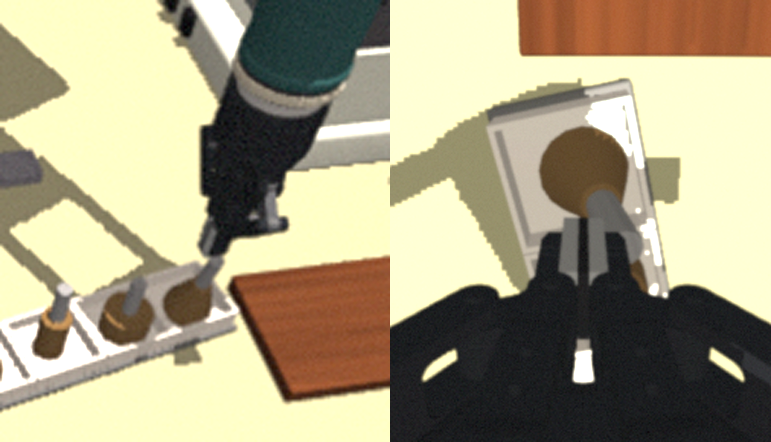

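Run:
```python
from h import *
print(cross(ray("scene",(433,160.5)),ray("wrist",(309,275))))
print(onz("wrist",(276.6,222),.03))
print(onz("scene",(350+190/2.6,60+302/2.6),.03))
w=get_image("wrist");cv2.imwrite("pics/w4.png",cv2.convertScaleAbs(cv2.resize(w[170:330,190:390],(800,640)[:2] if 0 else (750,600),interpolation=cv2.INTER_CUBIC),alpha=1.8)[:,:,::-1])
```

```text
(array([0.5768, 0.331 , 0.0952]), np.float64(0.0008010893527314781))
[0.5601 0.3378 0.03  ]
[0.5671 0.3304 0.03  ]
```

View pics/w4.png

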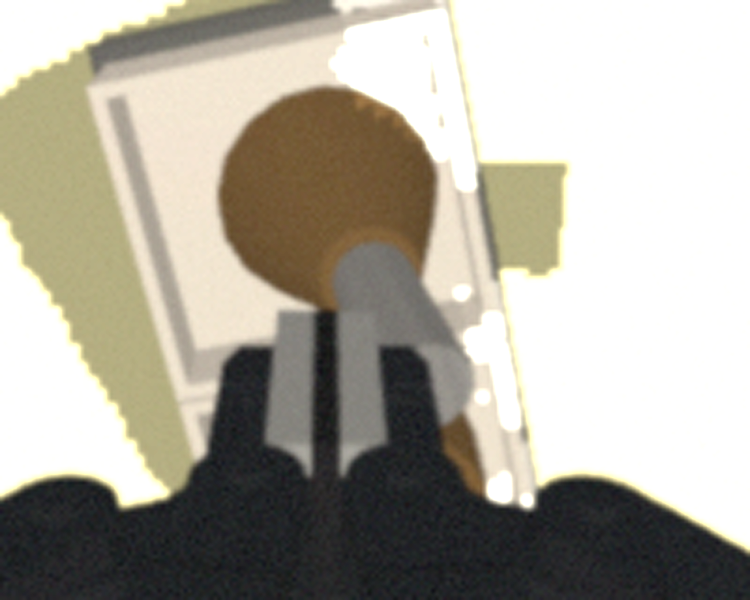

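The cone is leaning on the outside of the right-hand (+x) finger, with its stub tip at (.577,.331). I'll move the closed fingers slowly toward -x so it rocks back upright, then lift straight up.

>>> drive_tool --deltas '[0,-0.15,0,0,0,0,0,0,-0.15,0,0,0,0,0,0,-0.15,0,0,0,0,0,0,-0.15,0,0,0,0,0,0,-0.15,0,0,0,0,0,0,-0.15,0,0,0,0,0,0,-0.15,0,0,0,0,0,0,-0.15,0,0,0,0,0]'

```text
t: 5.28
eef_pos: [0.5363, 0.3329, 0.0631]
tool_rot: [2.221, 2.222, 0.0]
contact_force: [0.0, -0.2, 0.8]
finger_gap: 0.0004
grasp_force: 0.0
```

>>> drive_tool --deltas '[0,-0.15,0,0,0,0,0,0,0,-0.3,0,0,0,0,0,0,-0.6,0,0,0,0,0,0,-0.7,0,0,0,0,0,0,-0.7,0,0,0,0,0,0,-0.5,0,0,0,50,0,0,-0.2,0,0,0,50,0,0,0,0,0,0,50]'

```text
t: 5.95
eef_pos: [0.5347, 0.3334, 0.125]
tool_rot: [2.221, 2.221, 0.005]
contact_force: [-0.3, 0.3, -0.3]
finger_gap: 0.0358
grasp_force: 0.0
```

Run:
```python
from h import *
s=observe();print(s["eef_pos"],s["tool_rot"],s["finger_gap"],s["contact_force"])
w=get_image("wrist");im=get_image("scene")
a=cv2.resize(im[110:230,350:470],(440,440),interpolation=cv2.INTER_CUBIC);b=cv2.resize(w[150:370,190:370],(360,440),interpolation=cv2.INTER_CUBIC)
cv2.imwrite("pics/s5.png",cv2.convertScaleAbs(np.hstack([a,b])[:,:,::-1],alpha=1.5))
```

```text
[0.5347 0.3334 0.125 ] [2.2206 2.2206 0.0047] 0.03582453349039976 [-0.3494  0.2737 -0.2879]
```

View pics/s5.png

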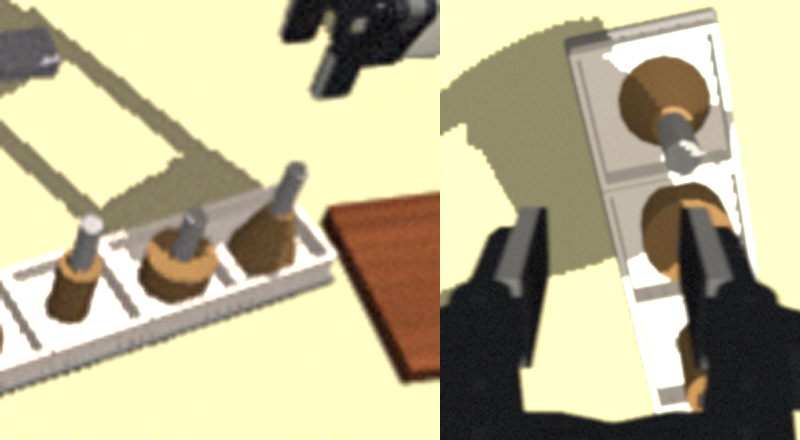

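The cone is upright again. Its stub tip is at about (431.3,156.4) in the scene view and (312.5,227.5) in the wrist view.

Run:
```python
from h import *
def pr(n,X):
    c=camera_info(n);return cv2.projectPoints(np.array([X],float),cv2.Rodrigues(np.array(c["R"]))[0],np.array(c["t"]),c["K"],c["dist"])[0][0,0]
print(cross(ray("scene",(431.0,156)),ray("wrist",(312.5,227.5))),onz("wrist",(312.5,227.5),.094),onz("scene",(431,156),.094))
s=observe();e=s["eef_pos"];print(pr("wrist",e),pr("wrist",e+[.025,0,.01]),pr("wrist",e-[.025,0,-.01]))
```

```text
(array([0.5594, 0.334 , 0.0912]), np.float64(2.0719860828054908e-05)) [0.559  0.3351 0.094 ] [0.5617 0.3322 0.094 ]
[276.816  247.2159] [318.8955 254.1376] [234.7765 254.1253]
```

>>> drive_tool --deltas '[0.03,0.5,0,0,0,0,50,0,0.5,0,0,0,0,50,0,0.27,0,0,0,0,50,0,0,0,0,0,0,50,0,0,0.4,0,0,0,50,0,0,0.4,0,0,0,50,0,0,0.4,0,0,0,50,0,0,0.4,0,0,0,50]'

```text
t: 6.72
eef_pos: [0.558, 0.3332, 0.0897]
tool_rot: [-2.221, -2.221, 0.002]
contact_force: [0.2, 0.0, -0.7]
finger_gap: 0.0499
grasp_force: 0.0
```

>>> drive_tool --deltas '[0,0,0.4,0,0,0,50,0,0,0.4,0,0,0,50,0,0,0.4,0,0,0,50,0,0,0.3,0,0,0,50,0,0,0,0,0,0,50,0,0,0,0,0,0,50,0,0,0,0,0,0,50]'

```text
t: 7.3
eef_pos: [0.5592, 0.3336, 0.0614]
tool_rot: [2.221, 2.221, 0.001]
contact_force: [0.2, -0.1, 0.5]
finger_gap: 0.0501
grasp_force: 0.0
```

>>> drive_tool --deltas '[0,0,0,0,0,0,40,0,0,0,0,0,0,34,0,0,0,0,0,0,28,0,0,0,0,0,0,22,0,0,0,0,0,0,20,0,0,0,0,0,0,20]'

```text
t: 7.8
eef_pos: [0.5589, 0.3335, 0.0612]
tool_rot: [2.221, 2.221, 0.0]
contact_force: [0.7, 0.1, 0.0]
finger_gap: 0.0204
grasp_force: 0.0
```

Run:
```python
from h import *
s=observe();print(s["eef_pos"],s["tool_rot"],s["finger_gap"],s["contact_force"])
w=get_image("wrist");im=get_image("scene")
a=cv2.resize(im[110:230,350:470],(400,400),interpolation=cv2.INTER_CUBIC);b=cv2.resize(w[170:320,200:350],(400,400),interpolation=cv2.INTER_CUBIC)
cv2.imwrite("pics/s6.png",cv2.convertScaleAbs(np.hstack([a,b])[:,:,::-1],alpha=1.5))
```

```text
[0.5589 0.3335 0.0612] [2.2214 2.2214 0.0001] 0.02044559411908156 [0.6781 0.0632 0.006 ]
```

View pics/s6.png

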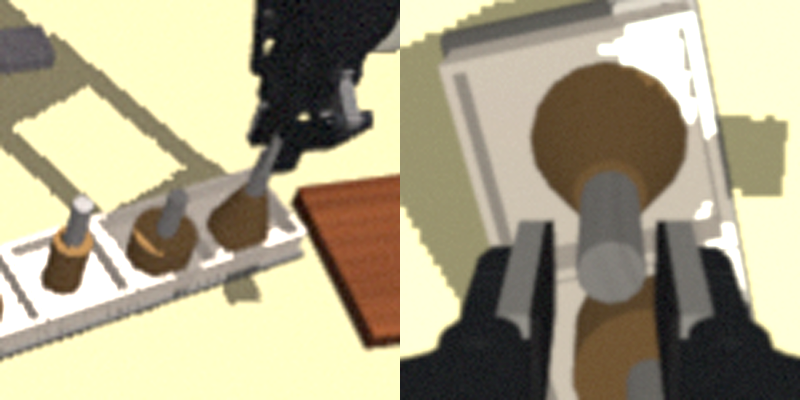

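The stub is centred between the pads, at (610,270) in the right-hand crop. I'll close in small steps.

>>> drive_tool --deltas '[0,0,0,0,0,0,18,0,0,0,0,0,0,16,0,0,0,0,0,0,14,0,0,0,0,0,0,12,0,0,0,0,0,0,10,0,0,0,0,0,0,10]'

```text
t: 8.4
eef_pos: [0.5593, 0.3336, 0.0613]
tool_rot: [2.221, 2.221, 0.001]
contact_force: [1.5, -0.2, 1.3]
finger_gap: 0.0108
grasp_force: 35.8
```

A gap of 10.8 mm at 36 N on a 14 mm stub means only the pad edges are pinching it, so the real fingers sit about 15 mm to -y of the reported TCP. The wrist view agrees: pad front edges show at row 254 where about 236 was expected. I'll open, shift +15 mm and close again.

>>> drive_tool --deltas '[0,0,0,0,0,0,14,0,0,0,0,0,0,20,0,0,0,0,0,0,26,0,0,0,0,0,0,30,0,0,0,0,0,0,30,0,0,0,0,0,0,30]'

```text
t: 8.9
eef_pos: [0.5587, 0.3334, 0.061]
tool_rot: [-2.221, -2.221, 0.001]
contact_force: [-0.6, -1.4, 0.8]
finger_gap: 0.03
grasp_force: 0.0
```

>>> drive_tool --deltas '[0.15,0,0,0,0,0,30,0.2,0,0,0,0,0,30,0.2,0,0,0,0,0,30,0.2,0,0,0,0,0,30,0,0,0,0,0,0,30,0,0,0,0,0,0,30]'

```text
t: 9.4
eef_pos: [0.5588, 0.3489, 0.061]
tool_rot: [2.221, 2.222, -0.0]
contact_force: [0.8, -0.0, -0.2]
finger_gap: 0.0302
grasp_force: 0.0
```

>>> drive_tool --deltas '[0,0,0,0,0,0,24,0,0,0,0,0,0,20,0,0,0,0,0,0,17,0,0,0,0,0,0,15,0,0,0,0,0,0,13,0,0,0,0,0,0,11,0,0,0,0,0,0,11]'

```text
t: 9.98
eef_pos: [0.5591, 0.3484, 0.0612]
tool_rot: [2.221, 2.221, 0.0]
contact_force: [0.4, -0.0, 0.2]
finger_gap: 0.0104
grasp_force: 0.2
```

Run:
```python
from h import *
s=observe();print(s["eef_pos"],s["tool_rot"],s["finger_gap"],s["contact_force"],s["grasp_force"])
w=get_image("wrist");im=get_image("scene")
a=cv2.resize(im[110:230,350:470],(400,400),interpolation=cv2.INTER_CUBIC);b=cv2.resize(w[170:320,200:350],(400,400),interpolation=cv2.INTER_CUBIC)
cv2.imwrite("pics/s7.png",cv2.convertScaleAbs(np.hstack([a,b])[:,:,::-1],alpha=1.5))
```

```text
[0.5591 0.3484 0.0612] [2.2214 2.2212 0.0004] 0.010431892946583629 [ 0.3761 -0.0147  0.1872] 0.24250610964372754
```

View pics/s7.png

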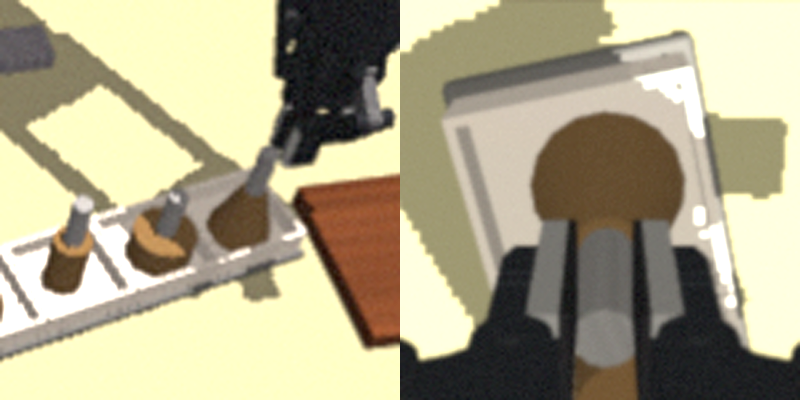

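The open fingers look higher than the reported TCP in both views, and the visual gap is about 3.5 mm wider than the reading. I'll triangulate the finger tips.

Run:
```python
from h import *
print(observe()["eef_pos"],cross(ray("scene",(439,158)),ray("wrist",(276.5,253))))
print(cross(ray("scene",(430.4,156)),ray("wrist",(200+204*.375,170+340*.375))))
def pr(n,X):
    c=camera_info(n);return cv2.projectPoints(np.array([X],float),cv2.Rodrigues(np.array(c["R"]))[0],np.array(c["t"]),c["K"],c["dist"])[0][0,0]
e=observe()["eef_pos"]
for dz in(0,.01,.02,.03):
  for dy in(0,.011): print(dz,dy,pr("wrist",e+[0,dy,dz]),pr("scene",e+[.01,0,dz]))
```

```text
[0.5591 0.3484 0.0612] (array([0.5597, 0.3553, 0.0824]), np.float64(0.002235062051411715))
(array([0.5591, 0.3324, 0.0915]), np.float64(0.0006402283321754492))
0 0 [276.8277 247.2324] [434.518  167.1916]
0 0.011 [276.8377 230.8087] [434.518  167.1916]
0.01 0 [276.8537 254.1887] [435.849  164.3102]
0.01 0.011 [276.8649 237.0002] [435.849  164.3102]
0.02 0 [276.8827 261.9359] [437.2035 161.3772]
0.02 0.011 [276.8952 243.9133] [437.2035 161.3772]
0.03 0 [276.9152 270.615 ] [438.582  158.3913]
0.03 0.011 [276.9292 251.6806] [438.582  158.3913]
```

Triangulated, the finger tips are about 21 mm above the reported TCP, while y and x agree within a few mm. So the earlier squeeze only caught the tip of the stub. I'll go back to y=.335, lower 17 mm and close.

>>> drive_tool --deltas '[0,0,0,0,0,0,20,0,0,0,0,0,0,30,0,0,0,0,0,0,30,-0.25,0,0,0,0,0,30,-0.25,0,0,0,0,0,30,-0.17,0,0,0,0,0,30,0,0,0,0,0,0,30]'

```text
t: 10.67
eef_pos: [0.5587, 0.3339, 0.061]
tool_rot: [2.222, 2.221, -0.001]
contact_force: [0.0, -0.3, -0.0]
finger_gap: 0.0302
grasp_force: 0.0
```

>>> drive_tool --deltas '[0,0,0.2,0,0,0,30,0,0,0.2,0,0,0,30,0,0,0.2,0,0,0,30,0,0,0.2,0,0,0,30,0,0,0.05,0,0,0,30,0,0,0,0,0,0,30]'

```text
t: 11.17
eef_pos: [0.5584, 0.335, 0.0433]
tool_rot: [-2.221, -2.221, 0.002]
contact_force: [-0.7, -0.7, 1.0]
finger_gap: 0.0298
grasp_force: 0.0
```

>>> drive_tool --deltas '[0,0,0,0,0,0,22,0,0,0,0,0,0,16,0,0,0,0,0,0,13,0,0,0,0,0,0,9,0,0,0,0,0,0,5,0,0,0,0,0,0,0,0,0,0,0,0,0,0]'

```text
t: 11.75
eef_pos: [0.5592, 0.3352, 0.0443]
tool_rot: [2.221, 2.221, 0.001]
contact_force: [0.4, -0.6, 1.2]
finger_gap: 0.012
grasp_force: 58.5
```

The cone is held at 58.5 N. I'll lift it, with the transit height 110 mm up.

>>> drive_tool --deltas '[0,0,-0.3,0,0,0,0,0,0,-0.6,0,0,0,0,0,0,-0.8,0,0,0,0,0,0,-0.8,0,0,0,0,0,0,-0.8,0,0,0,0,0,0,-0.8,0,0,0,0,0,0,-0.8,0,0,0,0,0,0,-0.7,0,0,0,0]'

```text
t: 12.42
eef_pos: [0.559, 0.3352, 0.1583]
tool_rot: [2.221, 2.221, 0.001]
contact_force: [0.5, -0.4, -1.4]
finger_gap: 0.0117
grasp_force: 58.5
```

>>> drive_tool --deltas '[-0.3,0,0,0,0,0,0,-0.6,0,0,0,0,0,0,-0.8,0,0,0,0,0,0,-0.8,0,0,0,0,0,0,-0.8,0,0,0,0,0,0,-0.8,0,0,0,0,0,0,-0.8,0,0,0,0,0,0,-0.8,0,0,0,0,0,0]'

```text
t: 13.08
eef_pos: [0.5585, 0.2187, 0.1556]
tool_rot: [-2.222, -2.22, 0.002]
contact_force: [0.5, 0.1, -2.3]
finger_gap: 0.012
grasp_force: 58.5
```

>>> drive_tool --deltas '[-1,0.1,0,0,0,0,0,-1,0.1,0,0,0,0,0,-1,0.1,0,0,0,0,0,-1,0.1,0,0,0,0,0,-1,0.1,0,0,0,0,0,-1,0.1,0,0,0,0,0,-1,0.1,0,0,0,0,0,-1,0.1,0,0,0,0,0]'

```text
t: 13.75
eef_pos: [0.5742, 0.0587, 0.1557]
tool_rot: [-2.222, -2.22, 0.001]
contact_force: [1.1, 0.1, -1.2]
finger_gap: 0.0112
grasp_force: 58.5
```

>>> drive_tool --deltas '[-1,0,0,0,0,0,0,-1,0,0,0,0,0,0,-1,0,0,0,0,0,0,-1,0,0,0,0,0,0,-1,0,0,0,0,0,0,-1,0,0,0,0,0,0,-1,0,0,0,0,0,0,-1,0,0,0,0,0,0]'

```text
t: 14.42
eef_pos: [0.5737, -0.1011, 0.1557]
tool_rot: [-2.222, -2.22, 0.001]
contact_force: [0.6, 0.7, -1.2]
finger_gap: 0.0116
grasp_force: 58.6
```

>>> drive_tool --deltas '[-1,0,0,0,0,0,0,-1,0,0,0,0,0,0,-1,0,0,0,0,0,0,-1,0,0,0,0,0,0,-1,0,0,0,0,0,0,-1,0,0,0,0,0,0,-0.8,0,0,0,0,0,0,-0.8,0,0,0,0,0,0]'

```text
t: 15.08
eef_pos: [0.5738, -0.2527, 0.1558]
tool_rot: [-2.222, -2.22, 0.0]
contact_force: [0.4, -0.7, -1.3]
finger_gap: 0.0117
grasp_force: 58.6
```

>>> drive_tool --deltas '[-0.8,0,0,0,0,0,0,-0.8,0,0,0,0,0,0,-0.6,0,0,0,0,0,0,-0.5,0,0,0,0,0,0,-0.3,0,0,0,0,0,0,0,0,0,0,0,0,0,0,0,0,0,0,0,0]'

```text
t: 15.67
eef_pos: [0.5749, -0.3106, 0.156]
tool_rot: [-2.221, -2.221, -0.0]
contact_force: [-0.6, -0.1, -1.1]
finger_gap: 0.0117
grasp_force: 58.6
```

>>> drive_tool --deltas '[-0.4,0.05,0,0,0,0,0,-0.35,0,0,0,0,0,0,0,0,0.6,0,0,0,0,0,0,0.8,0,0,0,0,0,0,0.8,0,0,0,0,0,0,0.8,0,0,0,0,0,0,0.8,0,0,0,0,0,0,0.6,0,0,0,0]'

```text
t: 16.33
eef_pos: [0.5751, -0.3252, 0.0658]
tool_rot: [-2.22, -2.22, 0.001]
contact_force: [0.7, -0.1, -1.6]
finger_gap: 0.0117
grasp_force: 58.6
```

>>> drive_tool --deltas '[0,0,0.4,0,0,0,0,0,0,0.2,0,0,0,0,0,0,0.15,0,0,0,0,0,0,0.1,0,0,0,0,0,0,0.1,0,0,0,0,0,0,0,0,0,0,0,0,0,0,0,0,0,0]'

```text
t: 16.92
eef_pos: [0.5763, -0.3261, 0.0497]
tool_rot: [2.221, 2.221, 0.0]
contact_force: [-0.2, -0.0, -0.3]
finger_gap: 0.0117
grasp_force: 58.6
```

>>> drive_tool --deltas '[0,0,0.1,0,0,0,0,0,0,0.1,0,0,0,0,0,0,0.05,0,0,0,0,0,0,0,0,0,0,0,0,0,0,0,0,0,0]'

```text
t: 17.33
eef_pos: [0.5761, -0.326, 0.0443]
tool_rot: [2.221, 2.221, -0.0]
contact_force: [-0.3, 0.2, 0.4]
finger_gap: 0.0118
grasp_force: 58.6
```

Now release the cone gradually, check the position from the top camera, and lift.

>>> drive_tool --deltas '[0,0,0,0,0,0,13,0,0,0,0,0,0,16,0,0,0,0,0,0,22,0,0,0,0,0,0,30,0,0,0,0,0,0,36,0,0,0,0,0,0,36]'

```text
t: 17.83
eef_pos: [0.576, -0.3259, 0.0442]
tool_rot: [2.221, 2.221, -0.0]
contact_force: [1.0, 1.1, 0.4]
finger_gap: 0.0358
grasp_force: 0.0
```

>>> drive_tool --deltas '[0,0,-0.4,0,0,0,36,0,0,-0.8,0,0,0,36,0,0,-0.8,0,0,0,36,0,0,-0.8,0,0,0,36,0,0,-0.8,0,0,0,36,0,0,-0.8,0,0,0,36,0.5,0,-0.6,0,0,0,36,1,0,0,0,0,0,36]'

```text
t: 18.5
eef_pos: [0.578, -0.2984, 0.1478]
tool_rot: [2.219, 2.214, 0.001]
contact_force: [1.3, -0.5, -0.4]
finger_gap: 0.0359
grasp_force: 0.0
```

>>> drive_tool --deltas '[1,0,0,0,0,0,36,1,0,0,0,0,0,36,1,0,0,0,0,0,36,1,0,0,0,0,0,36,1,0,0,0,0,0,36,1,0,0,0,0,0,36,1,0,0,0,0,0,36,1,0,0,0,0,0,36]'

```text
t: 19.17
eef_pos: [0.5755, -0.1342, 0.1445]
tool_rot: [-2.221, -2.222, -0.0]
contact_force: [-0.6, 0.5, 0.4]
finger_gap: 0.036
grasp_force: 0.0
```

>>> drive_tool --deltas '[1,0,0,0,0,0,36,1,0,0,0,0,0,36,1,0,0,0,0,0,36,1,0,0,0,0,0,36,1,0,0,0,0,0,36,1,0,0,0,0,0,36,1,0,0,0,0,0,36,1,0,0,0,0,0,36]'

```text
t: 19.83
eef_pos: [0.5754, 0.0257, 0.1446]
tool_rot: [-2.221, -2.222, -0.0]
contact_force: [1.3, -0.9, 0.1]
finger_gap: 0.0358
grasp_force: 0.0
```

>>> drive_tool --deltas '[1,0,0,0,0,0,36,1,0,0,0,0,0,36,1,0,0,0,0,0,36,1,0,0,0,0,0,36,1,0,0,0,0,0,36,1,0,0,0,0,0,36,1,0,0,0,0,0,36,1,0,0,0,0,0,36]'

```text
t: 20.5
eef_pos: [0.5751, 0.1856, 0.1445]
tool_rot: [-2.221, -2.222, 0.0]
contact_force: [-0.9, -0.5, 0.5]
finger_gap: 0.036
grasp_force: 0.0
```

Run:
```python
from h import *
print(observe()["eef_pos"],observe()["t"])
w=get_image("scene");im=get_image("top")
a=cv2.resize(im[190:270,290:450],(400,200),interpolation=cv2.INTER_CUBIC);a=cv2.copyMakeBorder(a,0,180,0,0,0)
b=cv2.resize(w[130:240,110:270],(400,275),interpolation=cv2.INTER_CUBIC);b=cv2.copyMakeBorder(b,0,105,0,0,0)
cv2.imwrite("pics/p8.png",cv2.convertScaleAbs(np.hstack([a,b])[:,:,::-1],alpha=1.5))
```

```text
[0.5751 0.1856 0.1445] 20.5
```

View pics/p8.png

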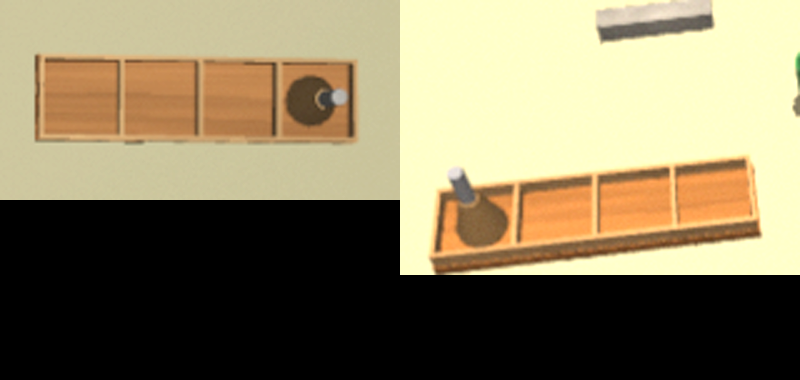

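The cone stands upright in the rightmost pocket: stub at (338,97) in the top crop and (458,175) in the scene crop. Next is the wheel.

>>> drive_tool --deltas '[0.9,-0.18,0,0,0,0,36,0.9,0,0,0,0,0,36,0.8,0,0,0,0,0,36,0.7,0,0,0,0,0,36,0.5,0,0,0,0,0,36,0.3,0,0,0,0,0,36,0,0,0,0,0,0,36,0,0,0,0,0,0,36]'

```text
t: 21.27
eef_pos: [0.5722, 0.2658, 0.144]
tool_rot: [2.221, 2.222, -0.001]
contact_force: [0.6, 0.5, 0.1]
finger_gap: 0.0358
grasp_force: 0.0
```

```bash
cat >> h.py <<'E'
def tip(z,lo=-12,hi=40):
    "stub tip under the fingers, wrist view: project guess, find the grey blob"
    s=observe();e=s["eef_pos"];c=camera_info("wrist");im=get_image("wrist")
    return e,c,im
E
python3 - <<'E'
from h import *
e,c,im=tip(0)
print(e)
for X in([.572,.2685,.076],[.585,.193,.096]):
    u,v=cv2.projectPoints(np.array([X]),cv2.Rodrigues(np.array(c["R"]))[0],np.array(c["t"]),c["K"],c["dist"])[0][0,0]
    u,v=int(u),int(v);print(u,v)
    if not(25<v<395):continue
    h=cv2.cvtColor(im[v-20:v+20,u-22:u+22],cv2.COLOR_RGB2HSV)
    m=((h[...,1]<50)&(h[...,2]>45)&(h[...,2]<200)).astype(np.uint8)
    print("\n".join("".join(".#"[x] for x in r) for r in m[::2]))
    n,l,st,ce=cv2.connectedComponentsWithStats(m)
    for i in range(1,n):
        if st[i,4]>20:
            print(st[i],ce[i]+[u-22,v-20])
E
```

```text
[0.5722 0.2658 0.144 ]
276 210
............................................
............................................
...................########.................
.................###########................
................#############...............
................##############..............
................##############..............
................##############..............
#..............###############..............
##.............################.............
##.............################............#
####...........###############...........###
######..........##############..........####
########..........#########...........######
###########.......................##########
###############...............##############
############################################
############################################
############################################
############################################
[ 15   3  16  25 320] [276.3469 205.4344]
[  0  15  44  25 551] [274.7586 222.5517]
291 301
.......#......##############.......#######..
.....###......##############....
[... 201 characters left out ...]
#######################..........##.
###...........########################...###
#.............################..........####
###...........#################.............
###...........################..............
####...........##############...............
.###............############................
.####............#..#.......................
..###...........##..........................
...###..........##..........................
...###..........##..........................
....###.........##..........................
....###..........#..........................
.....###.........#..........................
[  0   0  44  40 639] [290.1721 292.3365]
[ 0 16  8 24 73] [272.1644 309.0685]
```

The wheel and barrel tips show within 1 px of their predictions. Descending on the wheel.

>>> drive_tool --deltas '[0.23,0,0.4,0,0,0,36,0,0,0.8,0,0,0,36,0,0,0.8,0,0,0,36,0,0,0.8,0,0,0,36,0,0,0.8,0,0,0,36,0,0,0.8,0,0,0,36,0,0,0.6,0,0,0,36,0,0,0.4,0,0,0,36]'

```text
t: 21.98
eef_pos: [0.5714, 0.27, 0.0342]
tool_rot: [-2.221, -2.22, 0.003]
contact_force: [0.3, 0.3, -0.3]
finger_gap: 0.0359
grasp_force: 0.0
```

>>> drive_tool --deltas '[0,0,0.2,0,0,0,36,0,0,0.1,0,0,0,36,0,0,0,0,0,0,30,0,0,0,0,0,0,26,0,0,0,0,0,0,20,0,0,0,0,0,0,16,0,0,0,0,0,0,13,0,0,0,0,0,0,9]'

```text
t: 22.65
eef_pos: [0.5724, 0.2709, 0.0309]
tool_rot: [2.221, 2.221, 0.001]
contact_force: [-1.4, -0.9, 5.2]
finger_gap: 0.0113
grasp_force: 58.5
```

>>> drive_tool --deltas '[0,0,0,0,0,0,5,0,0,0,0,0,0,0,0,0,0,0,0,0,0]'

```text
t: 22.9
eef_pos: [0.5724, 0.2709, 0.0309]
tool_rot: [2.221, 2.221, 0.001]
contact_force: [-2.1, 0.4, 6.6]
finger_gap: 0.0115
grasp_force: 58.6
```

>>> drive_tool --deltas '[0,0,-0.3,0,0,0,0,0,0,-0.6,0,0,0,0,0,0,-0.8,0,0,0,0,0,0,-0.8,0,0,0,0,0,0,-0.8,0,0,0,0,0,0,-0.8,0,0,0,0,0,0,-0.8,0,0,0,0,0,0,-0.7,0,0,0,0]'

```text
t: 23.57
eef_pos: [0.5726, 0.2707, 0.1441]
tool_rot: [2.221, 2.221, 0.002]
contact_force: [-0.5, 0.9, -1.8]
finger_gap: 0.0113
grasp_force: 58.5
```

>>> drive_tool --deltas '[-0.4,0.23,0,0,0,0,0,-0.8,0,0,0,0,0,0,-1,0,0,0,0,0,0,-1,0,0,0,0,0,0,-1,0,0,0,0,0,0,-1,0,0,0,0,0,0,-1,0,0,0,0,0,0,-1,0,0,0,0,0,0]'

```text
t: 24.23
eef_pos: [0.5756, 0.124, 0.1408]
tool_rot: [-2.221, -2.22, 0.004]
contact_force: [0.2, -0.6, -1.2]
finger_gap: 0.0115
grasp_force: 58.6
```

>>> drive_tool --deltas '[-1,0,0,0,0,0,0,-1,0,0,0,0,0,0,-1,0,0,0,0,0,0,-1,0,0,0,0,0,0,-1,0,0,0,0,0,0,-1,0,0,0,0,0,0,-1,0,0,0,0,0,0,-1,0,0,0,0,0,0]'

```text
t: 24.9
eef_pos: [0.5752, -0.0356, 0.1408]
tool_rot: [-2.221, -2.22, 0.003]
contact_force: [0.5, 0.1, -1.7]
finger_gap: 0.0113
grasp_force: 58.6
```

>>> drive_tool --deltas '[-1,0,0,0,0,0,0,-1,0,0,0,0,0,0,-1,0,0,0,0,0,0,-1,0,0,0,0,0,0,-1,0,0,0,0,0,0,-1,0,0,0,0,0,0,-1,0,0,0,0,0,0,-1,0,0,0,0,0,0]'

```text
t: 25.57
eef_pos: [0.5749, -0.1952, 0.1407]
tool_rot: [-2.221, -2.219, 0.002]
contact_force: [0.0, 0.4, -0.9]
finger_gap: 0.0114
grasp_force: 58.6
```

>>> drive_tool --deltas '[-1,0,0,0,0,0,0,-0.8,0,0,0,0,0,0,-0.6,0,0,0,0,0,0,-0.4,0,0,0,0,0,0,0,0,0,0,0,0,0,0,0,0,0,0,0,0]'

```text
t: 26.07
eef_pos: [0.5766, -0.2492, 0.1418]
tool_rot: [-2.221, -2.22, -0.0]
contact_force: [-0.2, 0.0, -1.9]
finger_gap: 0.0114
grasp_force: 58.6
```

>>> drive_tool --deltas '[-0.34,0,0,0,0,0,0,0,0,0.5,0,0,0,0,0,0,0.8,0,0,0,0,0,0,0.8,0,0,0,0,0,0,0.8,0,0,0,0,0,0,0.8,0,0,0,0,0,0,0.7,0,0,0,0,0,0,0.4,0,0,0,0]'

```text
t: 26.73
eef_pos: [0.5757, -0.2548, 0.0438]
tool_rot: [-2.218, -2.22, 0.001]
contact_force: [-0.6, 0.3, -1.4]
finger_gap: 0.0116
grasp_force: 58.6
```

>>> drive_tool --deltas '[0,0,0.2,0,0,0,0,0,0,0.15,0,0,0,0,0,0,0.1,0,0,0,0,0,0,0.1,0,0,0,0,0,0,0.1,0,0,0,0,0,0,0,0,0,0,0,0,0,0,0,0,0,0]'

```text
t: 27.32
eef_pos: [0.5771, -0.2563, 0.0334]
tool_rot: [2.221, 2.221, 0.0]
contact_force: [-0.7, 0.2, -1.7]
finger_gap: 0.0111
grasp_force: 58.6
```

>>> drive_tool --deltas '[0,0,0.07,0,0,0,0,0,0,0.06,0,0,0,0,0,0,0,0,0,0,0,0,0,0,0,0,0,0]'

```text
t: 27.65
eef_pos: [0.5772, -0.2563, 0.0309]
tool_rot: [2.221, 2.221, 0.0]
contact_force: [-0.3, -0.5, 1.8]
finger_gap: 0.0115
grasp_force: 58.9
```

>>> drive_tool --deltas '[0,0,0,0,0,0,13,0,0,0,0,0,0,16,0,0,0,0,0,0,22,0,0,0,0,0,0,30,0,0,0,0,0,0,36,0,0,0,0,0,0,36]'

```text
t: 28.15
eef_pos: [0.5769, -0.2561, 0.0305]
tool_rot: [2.221, 2.222, -0.0]
contact_force: [0.9, 0.3, 1.0]
finger_gap: 0.0358
grasp_force: 0.0
```

>>> drive_tool --deltas '[0,0,-0.4,0,0,0,36,0,0,-0.8,0,0,0,36,0,0,-0.8,0,0,0,36,0,0,-0.8,0,0,0,36,0,0,-0.8,0,0,0,36,0,0,-0.8,0,0,0,36,0.5,0,-0.8,0,0,0,36,1,0,-0.3,0,0,0,36]'

```text
t: 28.82
eef_pos: [0.5787, -0.2286, 0.1438]
tool_rot: [2.22, 2.215, 0.001]
contact_force: [1.0, 0.8, 0.7]
finger_gap: 0.0359
grasp_force: 0.0
```

>>> drive_tool --deltas '[1,0,0,0,0,0,36,1,0,0,0,0,0,36,1,0,0,0,0,0,36,1,0,0,0,0,0,36,1,0,0,0,0,0,36,1,0,0,0,0,0,36,1,0,0,0,0,0,36,1,0,0,0,0,0,36]'

```text
t: 29.48
eef_pos: [0.5769, -0.0652, 0.1412]
tool_rot: [2.221, 2.221, 0.0]
contact_force: [0.6, 0.4, 0.7]
finger_gap: 0.0359
grasp_force: 0.0
```

>>> drive_tool --deltas '[1,0.05,0,0,0,0,36,1,0.05,0,0,0,0,36,1,0.05,0,0,0,0,36,1,0.05,0,0,0,0,36,1,0.05,0,0,0,0,36,1,0.05,0,0,0,0,36,1,0.05,0,0,0,0,36,1,0.05,0,0,0,0,36]'

```text
t: 30.15
eef_pos: [0.585, 0.0949, 0.1412]
tool_rot: [2.221, 2.221, 0.001]
contact_force: [-0.2, -0.1, 0.4]
finger_gap: 0.0362
grasp_force: 0.0
```

>>> drive_tool --deltas '[1,0,0,0,0,0,36,1,0,0,0,0,0,36,0.9,0,0,0,0,0,36,0.7,0,0,0,0,0,36,0.5,0,0,0,0,0,36,0.3,0,0,0,0,0,36,0,0,0,0,0,0,36,0,0,0,0,0,0,36]'

```text
t: 30.82
eef_pos: [0.5849, 0.1815, 0.1405]
tool_rot: [2.221, 2.222, -0.001]
contact_force: [-0.2, 1.6, -0.2]
finger_gap: 0.0361
grasp_force: 0.0
```

>>> drive_tool --deltas '[0.4,0,0,0,0,0,36,0.22,0,0,0,0,0,36,0,0,0.5,0,0,0,36,0,0,0.8,0,0,0,36,0,0,0.8,0,0,0,36,0,0,0.8,0,0,0,36,0,0,0.8,0,0,0,36,0,0,0.5,0,0,0,36]'

```text
t: 31.48
eef_pos: [0.5836, 0.1937, 0.0541]
tool_rot: [-2.221, -2.22, 0.004]
contact_force: [0.1, 0.6, 0.1]
finger_gap: 0.0358
grasp_force: 0.0
```

>>> drive_tool --deltas '[0,0,0.3,0,0,0,36,0,0,0.12,0,0,0,36,0,0,0,0,0,0,30,0,0,0,0,0,0,26,0,0,0,0,0,0,20,0,0,0,0,0,0,16,0,0,0,0,0,0,13,0,0,0,0,0,0,9]'

```text
t: 32.15
eef_pos: [0.5854, 0.1944, 0.0491]
tool_rot: [2.221, 2.221, 0.002]
contact_force: [-0.7, -0.0, 5.4]
finger_gap: 0.0114
grasp_force: 58.5
```

>>> drive_tool --deltas '[0,0,0,0,0,0,5,0,0,0,0,0,0,0,0,0,0,0,0,0,0]'

```text
t: 32.4
eef_pos: [0.5854, 0.1944, 0.0491]
tool_rot: [2.221, 2.221, 0.002]
contact_force: [-0.0, 0.2, 5.9]
finger_gap: 0.0114
grasp_force: 58.5
```

>>> drive_tool --deltas '[0,0,-0.3,0,0,0,0,0,0,-0.6,0,0,0,0,0,0,-0.8,0,0,0,0,0,0,-0.8,0,0,0,0,0,0,-0.8,0,0,0,0,0,0,-0.8,0,0,0,0,0,0,-0.8,0,0,0,0,0,0,-0.7,0,0,0,0]'

```text
t: 33.07
eef_pos: [0.585, 0.1943, 0.162]
tool_rot: [2.221, 2.221, 0.001]
contact_force: [1.0, -0.2, -2.3]
finger_gap: 0.0114
grasp_force: 58.5
```

>>> drive_tool --deltas '[-0.4,-0.2,0,0,0,0,0,-0.8,-0.17,0,0,0,0,0,-1,0,0,0,0,0,0,-1,0,0,0,0,0,0,-1,0,0,0,0,0,0,-1,0,0,0,0,0,0,-1,0,0,0,0,0,0,-1,0,0,0,0,0,0]'

```text
t: 33.73
eef_pos: [0.5763, 0.0488, 0.1596]
tool_rot: [-2.221, -2.221, 0.002]
contact_force: [0.5, 0.7, -1.4]
finger_gap: 0.0115
grasp_force: 58.6
```

>>> drive_tool --deltas '[-1,0,0,0,0,0,0,-1,0,0,0,0,0,0,-1,0,0,0,0,0,0,-1,0,0,0,0,0,0,-1,0,0,0,0,0,0,-1,0,0,0,0,0,0,-1,0,0,0,0,0,0,-1,0,0,0,0,0,0]'

```text
t: 34.4
eef_pos: [0.5762, -0.1109, 0.1596]
tool_rot: [-2.221, -2.221, 0.002]
contact_force: [-0.5, -0.7, -2.5]
finger_gap: 0.0114
grasp_force: 58.6
```

>>> drive_tool --deltas '[-1,0,0,0,0,0,0,-0.9,0,0,0,0,0,0,-0.7,0,0,0,0,0,0,-0.5,0,0,0,0,0,0,-0.3,0,0,0,0,0,0,0,0,0,0,0,0,0,0,0,0,0,0,0,0]'

```text
t: 34.98
eef_pos: [0.5773, -0.1773, 0.1599]
tool_rot: [-2.221, -2.221, -0.0]
contact_force: [0.6, -0.5, -1.8]
finger_gap: 0.0115
grasp_force: 58.6
```

>>> drive_tool --deltas '[-0.43,0,0,0,0,0,0,0,0,0.5,0,0,0,0,0,0,0.8,0,0,0,0,0,0,0.8,0,0,0,0,0,0,0.8,0,0,0,0,0,0,0.8,0,0,0,0,0,0,0.7,0,0,0,0,0,0,0.4,0,0,0,0]'

```text
t: 35.65
eef_pos: [0.5763, -0.1853, 0.0617]
tool_rot: [-2.219, -2.22, 0.002]
contact_force: [-0.4, 0.1, -2.4]
finger_gap: 0.0113
grasp_force: 58.6
```

>>> drive_tool --deltas '[0,0,0.2,0,0,0,0,0,0,0.15,0,0,0,0,0,0,0.1,0,0,0,0,0,0,0.1,0,0,0,0,0,0,0.1,0,0,0,0,0,0,0,0,0,0,0,0,0,0,0,0,0,0]'

```text
t: 36.23
eef_pos: [0.5777, -0.1864, 0.0514]
tool_rot: [2.221, 2.221, 0.0]
contact_force: [-0.2, 0.9, -0.8]
finger_gap: 0.0114
grasp_force: 58.6
```

>>> drive_tool --deltas '[0,0,0.07,0,0,0,0,0,0,0.05,0,0,0,0,0,0,0,0,0,0,0,0,0,0,0,0,0,0]'

```text
t: 36.57
eef_pos: [0.5778, -0.1866, 0.0491]
tool_rot: [2.221, 2.221, 0.0]
contact_force: [-1.1, -0.5, 1.9]
finger_gap: 0.012
grasp_force: 59.1
```

>>> drive_tool --deltas '[0,0,0,0,0,0,13,0,0,0,0,0,0,16,0,0,0,0,0,0,22,0,0,0,0,0,0,30,0,0,0,0,0,0,36,0,0,0,0,0,0,36]'

```text
t: 37.07
eef_pos: [0.5775, -0.1863, 0.0487]
tool_rot: [2.221, 2.222, -0.0]
contact_force: [-0.1, 0.9, 0.0]
finger_gap: 0.0361
grasp_force: 0.0
```

>>> drive_tool --deltas '[0,0,-0.4,0,0,0,36,0,0,-0.8,0,0,0,36,0,0,-0.8,0,0,0,36,0,0,-0.8,0,0,0,36,0,0,-0.8,0,0,0,36,0,0,-0.8,0,0,0,36,0.5,0,0,0,0,0,36,1,0,0,0,0,0,36]'

```text
t: 37.73
eef_pos: [0.5789, -0.1578, 0.1382]
tool_rot: [2.221, 2.216, 0.002]
contact_force: [-0.0, -0.6, -0.3]
finger_gap: 0.0355
grasp_force: 0.0
```

>>> drive_tool --deltas '[1,0.15,0,0,0,0,36,1,0.15,0,0,0,0,36,1,0.15,0,0,0,0,36,1,0.15,0,0,0,0,36,1,0.15,0,0,0,0,36,1,0.15,0,0,0,0,36,1,0.15,0,0,0,0,36,1,0.15,0,0,0,0,36]'

```text
t: 38.4
eef_pos: [0.6009, 0.0054, 0.1362]
tool_rot: [-2.221, -2.221, 0.001]
contact_force: [-0.2, 0.4, -0.1]
finger_gap: 0.0359
grasp_force: 0.0
```

>>> drive_tool --deltas '[1,0,0,0,0,0,36,1,0,0,0,0,0,36,0.9,0,0,0,0,0,36,0.7,0,0,0,0,0,36,0.5,0,0,0,0,0,36,0.3,0,0,0,0,0,36,0,0,0,0,0,0,36,0,0,0,0,0,0,36]'

```text
t: 39.07
eef_pos: [0.6015, 0.0915, 0.1366]
tool_rot: [2.221, 2.222, -0.001]
contact_force: [0.1, 0.1, 0.5]
finger_gap: 0.036
grasp_force: 0.0
```

Run:
```python
from h import *
e,c,im=tip(0)
print(e)
for X in([.6028,.1235,.082],):
    u,v=cv2.projectPoints(np.array([X]),cv2.Rodrigues(np.array(c["R"]))[0],np.array(c["t"]),c["K"],c["dist"])[0][0,0]
    u,v=int(u),int(v);print(u,v)
    h=cv2.cvtColor(im[v-20:v+20,u-22:u+22],cv2.COLOR_RGB2HSV)
    m=((h[...,1]<50)&(h[...,2]>45)&(h[...,2]<200)).astype(np.uint8)
    print("\n".join("".join(".#"[x] for x in r) for r in m[::2]))
```

```text
[0.6015 0.0915 0.1366]
278 179
...#......................................#.
..#........................................#
##..........................................
#...........................................
#.................##########................
##..............##############..............
##..............##############.............#
##..............###############............#
###.............################..........##
####...........#################..........#.
#####..........#################.........##.
######.........#################........####
########........################......######
###########......#############......#######.
###############....########....########.....
####################..######################
############################################
##########################################..
##########################################..
###################################.........
```

>>> drive_tool --deltas '[0.6,0.08,0,0,0,0,36,0.6,0,0,0,0,0,36,0.46,0,0,0,0,0,36,0,0,0.5,0,0,0,36,0,0,0.8,0,0,0,36,0,0,0.8,0,0,0,36,0,0,0.8,0,0,0,36,0,0,0.8,0,0,0,36]'

```text
t: 39.78
eef_pos: [0.6027, 0.125, 0.0613]
tool_rot: [-2.221, -2.222, 0.001]
contact_force: [0.1, -0.2, 0.5]
finger_gap: 0.0358
grasp_force: 0.0
```

>>> drive_tool --deltas '[0,0,0.6,0,0,0,36,0,0,0.4,0,0,0,36,0,0,0.28,0,0,0,36,0,0,0,0,0,0,30,0,0,0,0,0,0,26,0,0,0,0,0,0,20,0,0,0,0,0,0,16,0,0,0,0,0,0,13]'

```text
t: 40.45
eef_pos: [0.6037, 0.125, 0.038]
tool_rot: [2.221, 2.221, 0.002]
contact_force: [0.2, -0.5, 2.4]
finger_gap: 0.0134
grasp_force: 12.0
```

>>> drive_tool --deltas '[0,0,0,0,0,0,9,0,0,0,0,0,0,5,0,0,0,0,0,0,0,0,0,0,0,0,0,0]'

```text
t: 40.78
eef_pos: [0.6038, 0.1249, 0.0381]
tool_rot: [2.221, 2.221, 0.002]
contact_force: [-0.7, 0.1, 6.2]
finger_gap: 0.0111
grasp_force: 58.6
```

>>> drive_tool --deltas '[0,0,-0.3,0,0,0,0,0,0,-0.6,0,0,0,0,0,0,-0.8,0,0,0,0,0,0,-0.8,0,0,0,0,0,0,-0.8,0,0,0,0,0,0,-0.8,0,0,0,0,0,0,-0.8,0,0,0,0,0,0,-0.7,0,0,0,0]'

```text
t: 41.45
eef_pos: [0.6033, 0.1249, 0.1511]
tool_rot: [2.221, 2.221, 0.001]
contact_force: [-0.6, 0.4, -1.7]
finger_gap: 0.0114
grasp_force: 58.5
```

>>> drive_tool --deltas '[-0.4,-0.16,0,0,0,0,0,-0.8,-0.16,0,0,0,0,0,-1,-0.16,0,0,0,0,0,-1,-0.16,0,0,0,0,0,-1,-0.16,0,0,0,0,0,-1,-0.16,0,0,0,0,0,-1,-0.16,0,0,0,0,0,-1,-0.12,0,0,0,0,0]'

```text
t: 42.12
eef_pos: [0.5769, -0.0205, 0.1486]
tool_rot: [-2.221, -2.221, 0.002]
contact_force: [-0.4, 0.8, -1.5]
finger_gap: 0.011
grasp_force: 58.6
```

>>> drive_tool --deltas '[-1,0,0,0,0,0,0,-1,0,0,0,0,0,0,-1,0,0,0,0,0,0,-0.8,0,0,0,0,0,0,-0.6,0,0,0,0,0,0,-0.3,0,0,0,0,0,0,0,0,0,0,0,0,0,0,0,0,0,0,0,0]'

```text
t: 42.78
eef_pos: [0.5779, -0.1129, 0.1489]
tool_rot: [-2.222, -2.22, 0.0]
contact_force: [-1.0, 1.2, -0.4]
finger_gap: 0.0113
grasp_force: 58.6
```

Down 110.8 mm to z=.0381.

>>> drive_tool --deltas '[-0.16,0.05,0,0,0,0,0,0,0,0.5,0,0,0,0,0,0,0.8,0,0,0,0,0,0,0.8,0,0,0,0,0,0,0.8,0,0,0,0,0,0,0.8,0,0,0,0,0,0,0.7,0,0,0,0,0,0,0.4,0,0,0,0]'

```text
t: 43.45
eef_pos: [0.578, -0.1152, 0.0508]
tool_rot: [-2.218, -2.221, 0.002]
contact_force: [-0.3, 0.7, -1.7]
finger_gap: 0.0112
grasp_force: 58.6
```

>>> drive_tool --deltas '[0,0,0.2,0,0,0,0,0,0,0.15,0,0,0,0,0,0,0.1,0,0,0,0,0,0,0.1,0,0,0,0,0,0,0.1,0,0,0,0,0,0,0,0,0,0,0,0,0,0,0,0,0,0]'

```text
t: 44.03
eef_pos: [0.5795, -0.1165, 0.0404]
tool_rot: [2.221, 2.221, 0.0]
contact_force: [-0.2, 0.2, -0.5]
finger_gap: 0.0111
grasp_force: 58.6
```

>>> drive_tool --deltas '[0,0,0.07,0,0,0,0,0,0,0.05,0,0,0,0,0,0,0,0,0,0,0,0,0,0,0,0,0,0]'

```text
t: 44.37
eef_pos: [0.5796, -0.1165, 0.0381]
tool_rot: [2.221, 2.221, 0.0]
contact_force: [-1.1, -0.1, 3.6]
finger_gap: 0.0111
grasp_force: 59.0
```

>>> drive_tool --deltas '[0,0,0,0,0,0,13,0,0,0,0,0,0,16,0,0,0,0,0,0,22,0,0,0,0,0,0,30,0,0,0,0,0,0,36,0,0,0,0,0,0,36]'

```text
t: 44.87
eef_pos: [0.5793, -0.1163, 0.0376]
tool_rot: [-2.221, -2.221, 0.0]
contact_force: [0.1, -0.8, -0.0]
finger_gap: 0.0358
grasp_force: 0.0
```

>>> drive_tool --deltas '[0,0,-0.4,0,0,0,36,0,0,-0.8,0,0,0,36,0,0,-0.8,0,0,0,36,0,0,-0.8,0,0,0,36,0,0,-0.8,0,0,0,36,0,0,-0.8,0,0,0,36,0.5,0,-0.8,0,0,0,36,1,0,0,0,0,0,36]'

```text
t: 45.53
eef_pos: [0.5821, -0.0884, 0.1458]
tool_rot: [2.219, 2.215, 0.004]
contact_force: [0.3, -0.4, 0.2]
finger_gap: 0.0359
grasp_force: 0.0
```

>>> drive_tool --deltas '[1,0,0,0,0,0,36,1,0,0,0,0,0,36,1,0,0,0,0,0,36,1,0,0,0,0,0,36,1,0,0,0,0,0,36,1,0,0,0,0,0,36,0.6,0,0,0,0,0,36,0,0,0,0,0,0,36]'

```text
t: 46.2
eef_pos: [0.5792, 0.0478, 0.1421]
tool_rot: [-2.219, -2.224, -0.001]
contact_force: [-0.4, 0.2, 0.4]
finger_gap: 0.0364
grasp_force: 0.0
```

Run:
```python
from h import *
print(observe()["eef_pos"],observe()["t"])
w=get_image("scene");im=get_image("top")
a=cv2.resize(im[190:300,255:445],(400,232),interpolation=cv2.INTER_CUBIC);a=cv2.copyMakeBorder(a,0,68,0,0,0)
b=cv2.resize(w[130:250,110:300],(400,253),interpolation=cv2.INTER_CUBIC);b=cv2.copyMakeBorder(b,0,47,0,0,0)
cv2.imwrite("pics/p9.png",cv2.convertScaleAbs(np.hstack([a,b])[:,:,::-1],alpha=1.5))
```

```text
[0.5792 0.0478 0.1421] 46.2
```

View pics/p9.png

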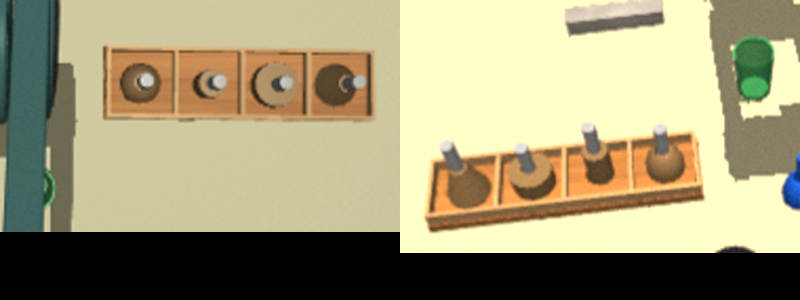

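The picture shows all four heads upright, left to right dome, barrel, wheel, cone, at (140,82), (210,82), (275,84) and (340,84) in the top crop. The tumbler stands untouched at (753,65) in the scene crop, and the arm is clear.

```bash
python3 -c "
from station import hand_in;print(hand_in())"
```

```text
the job is handed in; nothing more can be done
None
```

The job is handed in: the last picture shows all four heads upright in the drying rack in reverse order (dome, barrel, wheel, cone from the left) with the tumbler where it was; the cone was knocked to a lean in its cup on the first grip, then righted and regripped.

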